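# Draw the guarded bolt of a dust chest with the hooked rod and open its lid

## Robot

A 7-joint arm with a two-finger parallel gripper is mounted at the origin on the work surface. World frame = base frame: x ahead of the robot, y to its left, z up, the work surface at z = 0. Lengths are in m, angles in rad, forces in N, time in s.
With the tool pointing down it reaches from about 0.4 to 0.85 m from the base axis. Payload 4.5 kg.
Tool frame: the origin (TCP) lies at the very end of the fingers, on their centre line; the grasp point (between the pads) lies 19 mm behind it; z points along the fingers, y is the direction in which the jaws open and shut (so a half turn about z gives the same grasp; the last joint's range is limited). The gripper opens to 88 mm and grips with 3 to 60 N. Pads are 18 mm wide; open, the fingers measure 123 mm over their backs; the gripper's body (75 mm by 187 mm) begins 45 mm behind the grasp point.
Start: joints at [1.266, 0.689, -0.195, 1.565, 0.157, 0.902, -0.215], TCP at [0.208, -0.589, 0.239] pointing down, gripper open.
Joint ranges: [-3.01, 3.01], [-0.46, 2.08], [-1.47, 1.51], [0.13, 2.56], [-1, 4.14], [0.04, 2.09], [-2.66, 2.66]. Speed limits (rad/s): [2.57, 2.57, 3.14, 3.14, 3.14, 3.14, 3.14].

## Interface

Orientations are given as [roll, pitch, yaw] about the fixed x, y, z axes, in that order (R = Rz(yaw) Ry(pitch) Rx(roll)).
In Python, from cell import robot gives the robot as it stands.
- The arm moves only by the tool play_rows, never from a script. Its argument "steps" is a list that holds one entry, the list of rows, each a list of 7 numbers: the shift along the tool's x, y, z in m, then the turn, a rotation vector about the tool's x, y, z in degrees, then the finger opening in m, from 0 to 0.0881. A call has 1 to 10 rows; each row shifts and turns the commanded pose from where the row before left it, along the tool's axes as they then stand; what a row does not reach is not made up. A row lasts 1/12 s, in which the tool goes at most 41.7 mm and 7.16 degrees, less where a joint would pass 70% of its speed; a pose out of reach is approached as far as the arm can. A call is refused whole if a number of a shift passes 0.0417 or a number of a turn 7.16, either way. A call with a gripper value outside its range is refused whole. The fingers move at their own pace and stop on an object; the grip force is fixed at half the most. Time passes only in rows, so rows that do not move let the fingers close. It gives the time, the measured TCP pose, the force and the opening at its end, in the units of the state.
- robot.get_state(): the state, without advancing time (a new reading comes with each control period).
- robot.get_image(name): name is "side" or "top"; returns a dict with "image" (420x560x3 uint8, red, green, blue), "depth" (420x560 float32, m along the optical axis (not along the pixel's ray), 0 where there is no reading), "vertical_fov" (degrees; the focal length in pixels is half the picture's height over the tangent of half this angle, whatever the lens; pixels are square), "cx", "cy" (the principal point, pixels), "extrinsics" (4x4, takes a point from world to camera coordinates). Camera axes: x right, y down, z forward; pixel columns grow to the right and rows downward; lengths in m; the calibration is good to about 2 mm. A picture is of the moment at which its call begins.
- robot.job_done(): hands the job in, once; it reports no verdict.
Trained networks look in a picture, given as the dict that the camera call returned (one of the last four; its "shot" number tells which), for a name from the list of things; names that differ only in an ending like _2 or _b are one class to them, and where a whole thing is asked for, a point or a joint stands for the part that bears it (a point fixed in the world has none). Each returns a list of dicts, best first, with "conf" (0 to 1); they miss things now and then, are a little off and sometimes report something else, mostly with a low value. They report only what shows in the picture. A call takes as long as a camera call. They do not tell look-alikes from the thing itself.
- robot.find_in(picture, label): "bbox" ([left, top, right, bottom] as shares, 0 to 1, of the picture: columns of its width, rows of its height, round what is visible of it).
The state is a dict: "time": time; "qpos": joint angles; "joint_velocities": joint speeds; "tau": joint torques, N m; "tool_pos": TCP position; "orientation": TCP orientation; "ft_force": force on the tool from outside, world axes, zero at the start; "moment": the same for the moment, N m; "gripper_width": finger opening in m.
Only numpy, scipy, OpenCV 4.12 (cv2) and the standard library are available. Lean on these libraries where they do the work, as an engineer would, in place of code of your own. Each camera call takes 0.05 s, during which the arm holds its last target. There are 200 camera calls.

## Task

Pick up the rod that has the hook at its end and use it to draw the guarded bolt of the white dust chest right back, so that the spring lid pops ajar; never touch the bolt with the gripper. Then swing the lid right over until it rests open by itself, and lay the hooked rod down flat on the bench, a hand's breadth clear of the chest and its guard. Leave everything else where it stands.

Things in the scene. Friction and masses are not known exactly. Their poses are not given: they have to be found in the camera images.
- chest: White sheet-steel dust chest, fixed to the bench, standing roughly sideways to the robot. Origin on the bench, under the middle of the box's front face; x points from the front face backwards into the box (roughly to the robot's left), z up. The box spans x 0 to 165 mm, y -100 to 100 mm, rim 120 mm high. A clear bolt guard stands in front of it.
- bolt: Steel cranked bolt in the guard, sliding along chest x. Origin under its pin on the track's top, axes as the chest's; at chest x = -56 mm fully shot, -96 fully drawn, towards the mouth. Starts 0 to 8 mm from fully shot, frees the lid after about 21 mm of its 40, stays where left, needs 3 to 6 N. Flat bar 16 mm wide, top 50 mm above the bench; riser 40 to 50 mm behind the pin.
- bolt_pin (a point): On the axis of the bolt's upright pin (10 mm in diameter, at chest y = 0), at 69 mm above the bench, the height to hook it; the pin stands free from 50 to 88 mm above the bench. There are 35 mm free between pin and riser.
- lid (a joint): Angle of the chest's lid, opening upward about a line along chest y at chest x = 160 mm, 120 mm up (level with the panel's underside): 0 closed (held by the bolt), about 0.36 popped ajar on its spring, 1.9 on its stop. Past about 1.6 it falls open and stays, below that it falls back to ajar. About 0.2 kg. Panel 163 mm from hinge to front edge, 200 mm wide, 5 mm thick.
- lid_edge (a point): Middle of the lid's front edge, on its underside; moves with the lid (about 57 mm above the rim when ajar).
- rod: The hooked rod, loose, about 0.15 kg, mostly in the handle. Wooden handle 90 (x) by 26 (y) by 34 mm (z); a steel shaft 8 mm thick runs on along +x, 17 mm above the underside, to x = 170 mm, where a leg of the same bar turns square to -y, its round end 30 mm from the shaft's axis. Origin: centre of the handle's underside. Lies flat on the bench.
- rod_grip (a point): Centre of the hooked rod's handle.
- rod_hook (a point): Bend of the hooked rod: where the axes of shaft and leg meet, 170 mm ahead of the handle's centre.
- spike: Bystander: a rod with the same handle and shaft but no hook, loose. Origin: centre of the handle's underside, shaft along +x.
- jar: Bystander: small clear jar, 38 mm across, 45 mm high. Origin under its centre.
- loupe: Bystander: black eyeglass, 32 mm across, 24 mm high. Origin under its centre.
- oiler: Bystander: amber bottle, 40 mm across, 75 mm high. Origin under its centre.
- cup: Bystander: black cup, 64 mm across, 85 mm high. Origin under its centre.
- driver: Bystander: screwdriver 130 mm long, lying.
- guard_mouth (a point): Middle of the open mouth of the clear plastic bolt guard, at bench height, chest x = -150, y = 13 mm. The guard runs from here to the box front (x = 0): side walls inside at chest y = -32 and +58 mm (4 mm thick), roof underside at 104 mm, roof top at 108 mm above the bench; open only at the mouth.
- track (a point): Middle of the top of the steel track inside the guard that carries the bolt: 26 mm wide, 38 mm high, along chest x from -142 to -2 mm at y = 0.
- lid_knob (a point): Middle of the black knob on the lid's top, 20 mm across and 20 mm high, 125 mm from the hinge; moves with the lid. Below it, 137 mm from the hinge at mid width, the steel keeper hangs from the lid's underside, 34 mm wide (y) and 35 mm deep.
There are look-alikes about, which are no part of the job. Leave any red or yellow look-alike of the rod alone.

How it is judged:
By the outcome, as a careful person would: the job done as asked, in the order asked, and still so for the second after the job is handed in, with the robot touching nothing.
It also fails if it takes over 61 s, if anything falls off the work surface, if the arm or the gripper's body presses on something with over 40 N, if the wrist force passes 120 N, or if a joint passes its speed limit or range.

## Working session

There is one attempt and no reset: what is moved stays moved. The work goes in short steps, Python scripts to look and compute and a tool call to move; the robot and the scene stay as the last step left them, time stands still between calls to the robot, and variables do not carry over. Pictures are saved under pics/ and viewed, about 8 in all and at most 12, crops included, and the job is handed in when it is done.

Besides the shell and the picture viewer there is one more tool, called after "Request:" in YAML: its name, and indented under it one key for each argument. play_rows: Moves the arm, as the interface text tells. Its arguments: {"type":"object","properties":{"steps":{"type":"array"}},"required":["steps"]}

```bash
mkdir -p pics; ls; cat > h.py <<'E'
import numpy as np, cv2
from cell import robot
from scipy.spatial.transform import Rotation as R
def cam(p):
    f=210/np.tan(np.radians(p["vertical_fov"])/2); return f,p["cx"],p["cy"],np.array(p["extrinsics"])
def w(p,u,v,d=None):
    f,cx,cy,E=cam(p); d=p["depth"][int(round(v)),int(round(u))] if d is None else d
    c=np.array([(u-cx)/f*d,(v-cy)/f*d,d]); return E[:3,:3].T@(c-E[:3,3])
def wz(p,u,v,z):
    f,cx,cy,E=cam(p); r=E[:3,:3].T@np.array([(u-cx)/f,(v-cy)/f,1]); o=-E[:3,:3].T@E[:3,3]
    return o+r*(z-o[2])/r[2]
def proj(p,X):
    f,cx,cy,E=cam(p); c=E[:3,:3]@np.array(X)+E[:3,3]; return f*c[0]/c[2]+cx,f*c[1]/c[2]+cy
def save(p,n,s=1): cv2.imwrite(f"pics/{n}.png",cv2.resize(p["image"][:,:,::-1],None,fx=s,fy=s))
E
python3 - <<'E'
from h import *
import pickle
for n in("top","side"):
    p=robot.get_image(n); save(p,n+"1",1.4); pickle.dump(p,open(n+"1.pkl","wb"))
    print(n,p["vertical_fov"],p["cx"],p["cy"],np.round(p["extrinsics"],3).tolist())
    for l in("chest","rod","spike","rod_hook","rod_grip","bolt_pin","guard_mouth","lid_knob","lid_edge","bolt","track"):
        try: print(l,[(round(d["conf"],2),[round(a*b) for a,b in zip(d["bbox"],(560,420,560,420))]) for d in robot.find_in(p,l)[:4]])
        except Exception as e: print(l,e)
print(robot.get_state())
E
```

```text
pics
top 52.74311537843402 278.8627268395498 203.82287956305936 [[-0.012, -1.0, -0.005, 0.012], [-0.979, 0.013, -0.204, 0.531], [0.204, 0.003, -0.979, 1.313], [0.0, 0.0, 0.0, 1.0]]
chest [(0.78, [190, 164, 294, 231])]
rod [(0.65, [178, 282, 246, 292]), (0.59, [336, 164, 350, 230]), (0.56, [341, 243, 362, 306])]
spike [(0.63, [373, 174, 388, 239]), (0.53, [192, 159, 249, 226])]
rod_hook [(0.79, [339, 166, 352, 231]), (0.67, [181, 279, 250, 293]), (0.65, [418, 188, 417, 210]), (0.58, [338, 242, 359, 307])]
rod_grip [(0.92, [180, 281, 247, 294]), (0.86, [336, 164, 350, 231]), (0.65, [338, 241, 362, 307])]
bolt_pin []
guard_mouth [(0.6, [190, 157, 295, 233])]
lid_knob [(0.76, [193, 161, 246, 225]), (0.22, [337, 164, 349, 230])]
lid_edge [(0.78, [191, 159, 246, 225])]
bolt []
track [(0.62, [188, 159, 292, 233])]
side 43.937391089252856 280.5044576713004 217.14554719514948 [[0.999, -0.05, -0.013, -0.511], [-0.037, -0.519, -0.854, 0.103], [0.037, 0.853, -0.52, 1.616], [0.0, 0.0, 0.0, 1.0]]
chest [(0.81, [259, 172, 322, 248])]
rod [(0.73, [170, 272, 252, 296]), (0.73, [203, 190, 218, 232]), 
[... 608 characters left out ...]
8, 324, 251])]
{'time': 1.2, 'qpos': array([ 1.2657944 ,  0.68906105, -0.1945759 ,  1.56528273,  0.15731013,
        0.9024964 , -0.21512032]), 'joint_velocities': array([ 0.00124614,  0.00027988,  0.00129713,  0.00138677, -0.00272805,
        0.00170847,  0.00033949]), 'tau': array([ 9.63809507e-04, -5.27495670e+01, -1.26737885e+00, -1.53745598e+01,
       -5.20888972e-02, -6.72879760e-04,  3.69472559e-05]), 'tool_pos': array([ 0.20774584, -0.58950365,  0.23877106]), 'orientation': array([3.14145636e+00, 1.00319049e-05, 3.38789525e-01]), 'ft_force': array([-1.14532432,  0.19639952, -0.21539641]), 'moment': array([ 0.00904112, -0.00811461, -0.00433555]), 'gripper_width': 0.08842730157616555}
```

```bash
python3 - <<'E'
import cv2
a=cv2.imread("pics/top1.png")
import pickle
p=pickle.load(open("top1.pkl","rb"));q=pickle.load(open("side1.pkl","rb"))
cv2.imwrite("pics/topc.png",cv2.resize(p["image"][140:340,160:426,::-1],None,fx=3,fy=3,interpolation=cv2.INTER_CUBIC))
cv2.imwrite("pics/sidec.png",cv2.resize(q["image"][140:340,150:416,::-1],None,fx=3,fy=3,interpolation=cv2.INTER_CUBIC))
E
```

```text
(no output)
```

View pics/topc.png

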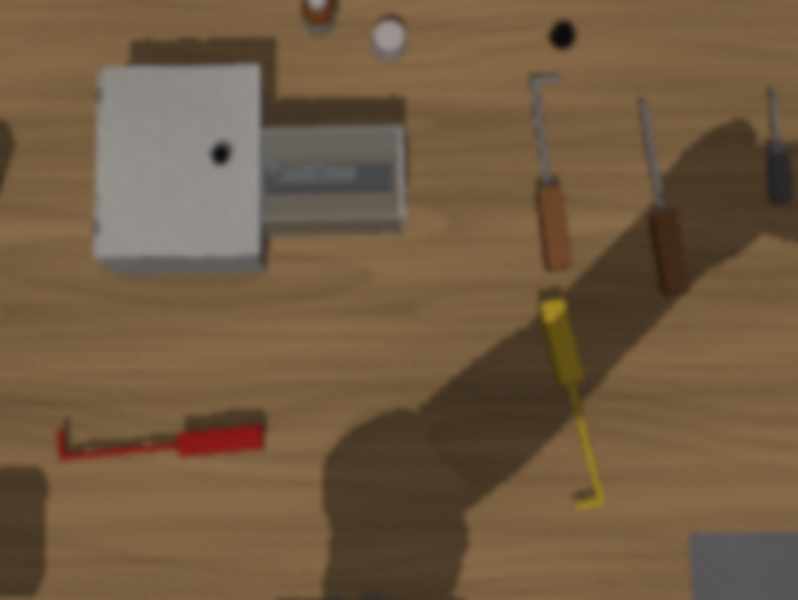

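View pics/sidec.png

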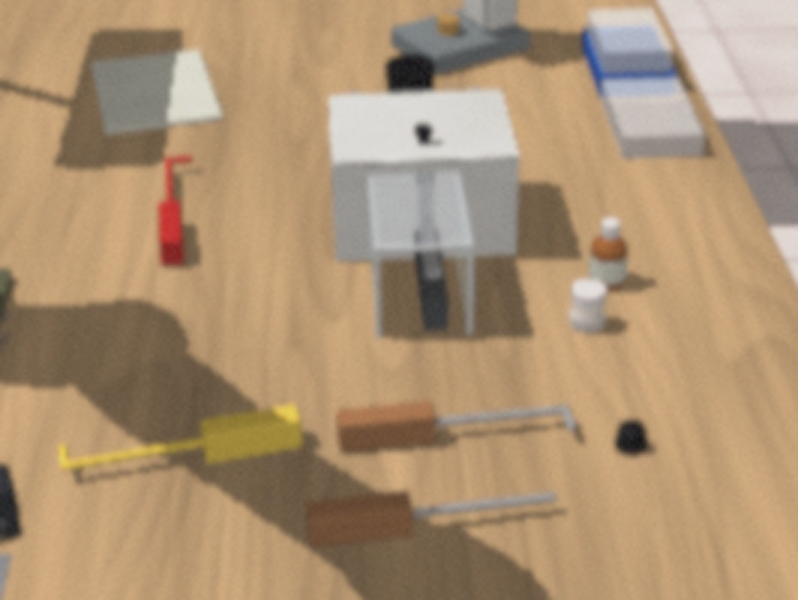

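The crops show the brown-handled hooked rod: handle near top-image pixel (344,215), tip leg near (341..346,166), leg pointing to world −x̂y (right). The red and yellow rods are decoys. The chest is on the left, with the guard mouth facing right. Next I'll measure both.

```bash
cat > m.py <<'E'
from h import *
import pickle,sys
def cloud(p):
    f,cx,cy,E=cam(p); v,u=np.mgrid[0:420,0:560]; d=p["depth"]
    return (np.stack([(u-cx)/f*d,(v-cy)/f*d,d],-1)-E[:3,3])@E[:3,:3]
E
python3 - <<'E'
from m import *
for n in("top","side"):
    p=pickle.load(open(n+"1.pkl","rb")); P=cloud(p)
    print(n,"bench z",np.median(P[300:330,260:300,2]),np.median(P[200:260,350:370,2]))
    hsv=cv2.cvtColor(p["image"],cv2.COLOR_RGB2HSV)
    # chest lid
    m=(np.abs(P[...,2]-.125)<.012)&(hsv[...,1]<60)&(P[...,0]>.3)&(P[...,0]<.8)&(p["depth"]>0)
    k,L,s,c=cv2.connectedComponentsWithStats(m.astype(np.uint8)); i=1+np.argmax(s[1:,4])
    q=P[L==i]; r=cv2.minAreaRect((q[:,:2]*1000).astype(np.float32)); print("lid",r,q[:,2].mean(),cv2.boxPoints(r).round(1).tolist())
    # handle
    m=(P[...,2]>.012)&(P[...,2]<.06)&(p["depth"]>0)
    k,L,s,c=cv2.connectedComponentsWithStats(m.astype(np.uint8))
    for i in range(1,k):
        if s[i,4]>12:
            q=P[L==i]
            if q[:,0].min()<.1 or q[:,0].max()>.9: continue
            r=cv2.minAreaRect((q[:,:2]*1000).astype(np.float32)); print(s[i].tolist(),"zmax",q[:,2].max().round(3),[np.round(a,1).tolist() for a in r],np.median(p["image"][L==i],0))
E
```

```text
top bench z 0.00054321785000829 0.0006922560517475526
lid ((554.4871826171875, 191.34823608398438), (201.75479125976562, 168.82833862304688), 0.50556480884552) 0.12597220131255527 [[452.8999938964844, 274.8999938964844], [454.3999938964844, 106.0], [656.0999755859375, 107.80000305175781], [654.5999755859375, 276.6000061035156]]
[436, 129, 85, 100, 2399] zmax 0.032 [[621.3, -658.7], [342.9, 246.7], 0.0] [19. 61. 29.]
[260, 137, 12, 14, 109] zmax 0.06 [[743.0, 48.0], [34.4, 40.1], 13.1] [92. 66. 48.]
[284, 147, 11, 13, 119] zmax 0.052 [[711.3, -30.9], [34.2, 35.1], 89.1] [138. 131. 127.]
[343, 147, 9, 8, 56] zmax 0.031 [[719.7, -228.7], [23.0, 26.5], 1.1] [30.  23.5 18. ]
[62, 149, 49, 57, 1428] zmax 0.06 [[641.8, 660.4], [166.3, 121.3], 28.9] [74. 76. 76.]
[336, 165, 14, 65, 350] zmax 0.042 [[561.2, -205.1], [220.4, 31.4], 1.0] [105.  71.  42.]
[415, 170, 9, 38, 187] zmax 0.034 [[586.1, -459.4], [127.6, 26.3], 0.5] [45. 41. 40.]
[373, 173, 17, 65, 347] zmax 0.042 [[531.1, -324.1], [217.8, 27.7], 6.5] [65. 42. 24.]
[138, 190, 15, 15, 108] zmax 0.06 [[567.2, 445.5], [24.3, 49.3], 51.6] 
[... 1314 characters left out ...]
, 35] zmax 0.059 [[494.0, -15.2], [4.0, 64.4], 0.8] [163. 151. 135.]
[170, 275, 81, 22, 528] zmax 0.037 [[307.5, -222.9], [219.0, 34.7], 8.0] [161. 138.  59.]
[262, 274, 80, 14, 500] zmax 0.037 [[558.6, -211.1], [218.6, 36.0], 0.8] [153.5 118.   81. ]
[356, 280, 10, 9, 68] zmax 0.027 [[720.2, -234.6], [26.1, 24.8], 80.9] [43.5 41.  41. ]
[252, 304, 84, 16, 580] zmax 0.037 [[529.8, -331.7], [218.1, 31.7], 4.4] [112.  80.  57.]
[424, 334, 38, 86, 822] zmax 0.06 [[822.8, -594.4], [231.7, 14.8], 89.9] [140. 115.  86.]
[295, 344, 54, 10, 312] zmax 0.027 [[584.7, -466.1], [126.2, 24.5], 0.0] [86. 84. 85.]
[265, 367, 170, 53, 2673] zmax 0.028 [[618.9, -609.6], [141.4, 341.2], 89.5] [ 49. 102.  62.]
```

```bash
python3 - <<'E'
from m import *
for n in("top","side"):
    p=pickle.load(open(n+"1.pkl","rb")); P=cloud(p)
    q=P[(P[...,2]>.008)&(P[...,2]<.06)&(abs(P[...,1]+.208)<.045)&(P[...,0]>.43)&(P[...,0]<.69)]
    for a in np.arange(.44,.69,.01):
        s=q[(q[:,0]>=a)&(q[:,0]<a+.01)]
        if len(s): print(n,round(a+.005,3),len(s),(s[:,1].min()*1000).round(1),(s[:,1].max()*1000).round(1),(s[s[:,2]>s[:,2].max()-.006,1].mean()*1000).round(1),"z",s[:,2].max().round(3))
    # chest features: guard roof
    q=P[(abs(P[...,2]-.108)<.006)&(P[...,1]<.09)&(P[...,1]>-.1)&(P[...,0]>.45)&(P[...,0]<.62)]
    if len(q): print("roof",q.min(0),q.max(0),len(q))
    q=P[(P[...,1]<.0)&(P[...,1]>-.1)&(P[...,0]>.45)&(P[...,0]<.62)&(P[...,2]>.02)]
    if len(q): print("guard",np.percentile(q,[0,5,50,95,100],axis=0).round(3).tolist(),len(q))
    for xx in (.47,.55,.64):
        s=P[(P[...,2]>.117)&(P[...,2]<.14)&(abs(P[...,0]-xx)<.015)&(P[...,1]>0)&(P[...,1]<.35)]
        print("lid y at",xx,s[:,1].min().round(4),s[:,1].max().round(4))
    s=P[(P[...,2]>.03)&(P[...,2]<.11)&(P[...,0]>.46)&(P[...,0]<.49)&(P[...,1]>.05)&(P[...,1]<.2)]
    if n=="side":
        print("frontface L",np.median(s[:,1]));s=P[(P[...,2]>.03)&(P[...,2]<.11)&(P[...,0]>.60)&(P[...,0]<.65)&(P[...,1]>.05)&(P[...,1]<.2)];print("R",np.median(s[:,1]))
E
```

```text
top 0.455 33 -221.1 -197.5 -208.6 z 0.038
top 0.465 28 -232.0 -196.8 -207.9 z 0.041
top 0.475 29 -242.1 -195.3 -207.9 z 0.039
top 0.485 28 -245.9 -194.9 -209.5 z 0.042
top 0.495 27 -219.3 -194.4 -208.2 z 0.039
top 0.505 29 -216.6 -166.9 -207.3 z 0.041
top 0.515 29 -237.3 -170.7 -206.2 z 0.036
top 0.525 28 -218.0 -190.9 -203.9 z 0.038
top 0.535 26 -214.7 -189.9 -204.7 z 0.039
top 0.545 5 -203.7 -195.6 -201.9 z 0.024
top 0.555 7 -204.9 -198.5 -201.8 z 0.025
top 0.565 8 -205.1 -197.4 -200.2 z 0.023
top 0.575 5 -201.9 -197.3 -199.0 z 0.027
top 0.585 9 -202.5 -195.4 -197.5 z 0.026
top 0.595 8 -207.3 -195.3 -197.3 z 0.024
top 0.605 5 -199.6 -195.9 -197.5 z 0.023
top 0.615 8 -199.9 -193.3 -197.0 z 0.024
top 0.625 6 -197.0 -193.4 -195.9 z 0.025
top 0.635 8 -197.8 -190.8 -195.1 z 0.022
top 0.645 8 -197.4 -165.6 -193.4 z 0.029
top 0.655 6 -195.5 -191.0 -192.6 z 0.025
top 0.665 22 -218.8 -188.8 -202.6 z 0.028
top 0.675 2 -216.7 -199.9 -208.3 z 0.015
roof [ 0.49267317 -0.03980262  0.10215311] [0.59135256 0.08897559 0.11399192] 1265
guard [[0.493, -0.04, 0.021], [0.494, -0.039, 0.054], [0.534, -0
[... 771 characters left out ...]
7.5 -205.6 z 0.023
side 0.595 9 -206.5 -199.6 -203.7 z 0.021
side 0.605 11 -205.4 -198.8 -202.7 z 0.023
side 0.615 9 -204.4 -198.8 -201.6 z 0.021
side 0.625 11 -204.1 -195.9 -199.8 z 0.02
side 0.635 10 -207.9 -193.1 -202.9 z 0.025
side 0.645 11 -206.1 -194.1 -198.2 z 0.023
side 0.655 8 -202.8 -196.3 -200.2 z 0.022
side 0.665 23 -227.6 -192.4 -209.6 z 0.021
roof [ 0.49188142 -0.04829505  0.10200149] [0.59038797 0.08946224 0.11230892] 723
guard [[0.492, -0.051, 0.02], [0.493, -0.046, 0.026], [0.549, -0.03, 0.104], [0.589, -0.003, 0.109], [0.591, -0.0, 0.112]] 487
lid y at 0.47 0.099 0.2768
lid y at 0.55 0.0997 0.2728
lid y at 0.64 0.1 0.275
frontface L 0.10799645245769164
R 0.10892966619038796
```

```bash
cat > g.py <<'E'
from h import *
import sys
from scipy.spatial.transform import Slerp
def plan(goals,wid,start=None):
    # goals: list of (xyz, tilt(deg toward: pitch of tool about world), yaw) -> rows
    s=robot.get_state(); p=np.array(s["tool_pos"]); r=R.from_euler("xyz",s["orientation"])
    if start is not None: p=np.array(start[0]);r=R.from_euler("xyz",start[1])
    out=[]
    for xyz,rpy in goals:
        t=R.from_euler("xyz",rpy); xyz=np.array(xyz); ang=np.degrees((r.inv()*t).magnitude())
        n=int(max(np.ceil(np.linalg.norm(xyz-p)/.0405),np.ceil(ang/7.0),1)); sl=Slerp([0,1],R.concatenate([r,t]))
        P=p.copy();rr=r
        for k in range(1,n+1):
            q=p+(xyz-p)*k/n; c=sl(k/n); d=rr.inv().apply(q-P); w_=np.degrees((rr.inv()*c).as_rotvec())
            out.append([*[round(float(a),4) for a in d],*[round(float(a),2) for a in w_],wid]); P=q;rr=c
        p,r=xyz,t
    print(len(out)); 
    for i in range(0,len(out),10): print(str(out[i:i+10]).replace(" ",""))
E
python3 - <<'E'
from g import *
pi=np.pi
plan([((.5025,-.2095,.12),(pi,0,.08)),((.5025,-.2095,.004),(pi,0,.08))],.08)
E
```

```text
16
[[0.0311,-0.02,0.0091,0.0,-0.0,1.14,0.08],[0.0307,-0.0207,0.0091,0.0,-0.0,1.14,0.08],[0.0303,-0.0213,0.0091,0.0,-0.0,1.14,0.08],[0.0298,-0.0219,0.0091,0.0,-0.0,1.14,0.08],[0.0294,-0.0224,0.0091,0.0,-0.0,1.14,0.08],[0.029,-0.023,0.0091,0.0,-0.0,1.14,0.08],[0.0285,-0.0236,0.0091,0.0,-0.0,1.14,0.08],[0.028,-0.0242,0.0091,0.0,-0.0,1.14,0.08],[0.0275,-0.0247,0.0091,0.0,-0.0,1.14,0.08],[0.027,-0.0253,0.0091,0.0,-0.0,1.14,0.08]]
[[0.0265,-0.0258,0.0091,0.0,-0.0,1.14,0.08],[0.026,-0.0263,0.0091,0.0,-0.0,1.14,0.08],[0.0255,-0.0268,0.0091,0.0,-0.0,1.14,0.08],[0.0,-0.0,0.0387,0.0,0.0,0.0,0.08],[0.0,-0.0,0.0387,0.0,0.0,0.0,0.08],[0.0,-0.0,0.0387,0.0,0.0,0.0,0.08]]
```

Request:
play_rows:
  steps:
    - [[0.0311, -0.02, 0.0091, 0, 0, 1.14, 0.08], [0.0307, -0.0207, 0.0091, 0, 0, 1.14, 0.08], [0.0303, -0.0213, 0.0091, 0, 0, 1.14, 0.08], [0.0298, -0.0219, 0.0091, 0, 0, 1.14, 0.08], [0.0294, -0.0224, 0.0091, 0, 0, 1.14, 0.08], [0.029, -0.023, 0.0091, 0, 0, 1.14, 0.08], [0.0285, -0.0236, 0.0091, 0, 0, 1.14, 0.08], [0.028, -0.0242, 0.0091, 0, 0, 1.14, 0.08], [0.0275, -0.0247, 0.0091, 0, 0, 1.14, 0.08], [0.027, -0.0253, 0.0091, 0, 0, 1.14, 0.08]]

```text
time: 2.03
tool_pos: [0.4355, -0.2957, 0.1475]
orientation: [3.141, -0.001, 0.139]
ft_force: [1.1, 0.3, -0.3]
gripper_width: 0.0798
```

Request:
play_rows:
  steps:
    - [[0.0265, -0.0258, 0.0091, 0, 0, 1.14, 0.07], [0.026, -0.0263, 0.0091, 0, 0, 1.14, 0.07], [0.0255, -0.0268, 0.0091, 0, 0, 1.14, 0.07], [0, 0, 0, 0, 0, 0, 0.07], [0, 0, 0, 0, 0, 0, 0.07]]

```text
time: 2.45
tool_pos: [0.5042, -0.2062, 0.1199]
orientation: [-3.14, -0.001, 0.086]
ft_force: [-0.7, -0.5, -0.1]
gripper_width: 0.0699
```

```bash
python3 - <<'E'
from g import *
pi=np.pi
plan([((.5025,-.2095,.004),(pi,0,.08))],.07)
p=robot.get_image("top");q=robot.get_image("side")
a=p["image"][130:290,270:430,::-1];b=q["image"][170:330,200:360,::-1]
cv2.imwrite("pics/pre.png",cv2.resize(np.hstack([a,b]),None,fx=2.5,fy=2.5,interpolation=cv2.INTER_CUBIC))
s=robot.get_state();t=np.array(s["tool_pos"]);print(s)
for c,o in((p,(270,130)),(q,(200,170))): print([ (x-o[0])*2.5 for x in proj(c,t)[:1]],(proj(c,t)[1]-o[1])*2.5)
E
```

```text
3
[[-0.0007,0.0011,0.0386,-0.03,-0.01,0.12,0.07],[-0.0007,0.0011,0.0386,-0.03,-0.01,0.12,0.07],[-0.0006,0.0011,0.0386,-0.03,-0.01,0.12,0.07]]
{'time': 2.55, 'qpos': array([ 0.31279384,  0.76036854, -0.00252459,  1.918278  ,  0.00619841,
        0.46315458, -1.18572741]), 'joint_velocities': array([ 0.02928147, -0.00963748,  0.01399557,  0.00567447,  0.00072763,
       -0.00179244, -0.0012311 ]), 'tau': array([-1.78478323e+00, -4.89808273e+01,  4.99171894e-01, -9.08926070e+00,
       -7.29614147e-02, -9.52999550e-02,  6.60452170e-04]), 'tool_pos': array([ 0.50192967, -0.21022057,  0.1205194 ]), 'orientation': array([3.14071669e+00, 5.76126661e-04, 7.96499615e-02]), 'ft_force': array([-0.85087484, -0.30681962, -0.59967326]), 'moment': array([0.02848437, 0.01202925, 0.0390386 ]), 'gripper_width': 0.07051333164776817}
[np.float64(198.29457774878676)] 194.6153637819991
[np.float64(201.0539284999372)] 203.04454313035876
```

View pics/pre.png

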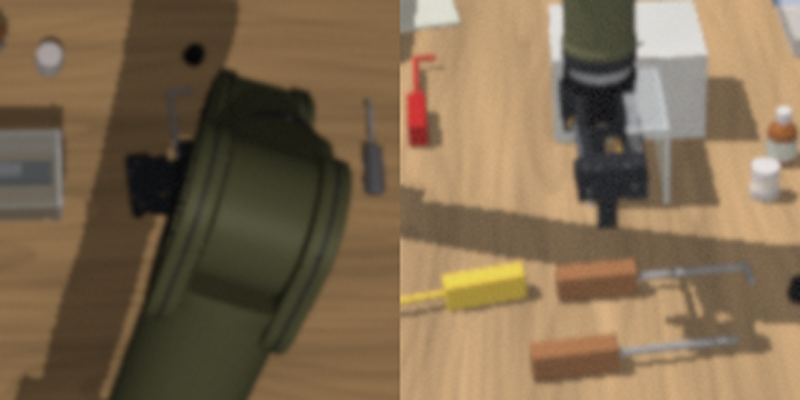

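The side crop shows the gripper over the brown handle at (597,280), jaws open along world y. The near finger tip at (607,227) matches its projection. Next I descend and grip.

Request:
play_rows:
  steps:
    - [[0, 0, 0.0387, 0, 0, 0, 0.07], [0, 0, 0.0387, 0, 0, 0, 0.07], [0, 0, 0.029, 0, 0, 0, 0.07], [0, 0, 0.009, 0, 0, 0, 0.07], [0, 0, 0, 0, 0, 0, 0.05], [0, 0, 0, 0, 0, 0, 0.01], [0, 0, 0, 0, 0, 0, 0.01], [0, 0, 0, 0, 0, 0, 0.01], [0, 0, 0, 0, 0, 0, 0.01]]

```text
time: 3.3
tool_pos: [0.5034, -0.2099, 0.0066]
orientation: [3.14, -0.003, 0.08]
ft_force: [-0.4, 0.1, 0.5]
gripper_width: 0.0388
```

Request:
play_rows:
  steps:
    - [[0, 0, 0, 0, 0, 0, 0.01], [0, 0, 0, 0, 0, 0, 0.01], [0, 0, -0.02, 0, 0, 0, 0.01], [0, 0, -0.04, 0, 0, 0, 0.01], [0, 0, -0.04, 0, 0, 0, 0.01], [0, 0, 0, 0, 0, 0, 0.01]]

```text
time: 3.8
tool_pos: [0.506, -0.211, 0.1111]
orientation: [3.137, -0.01, 0.08]
ft_force: [0.5, -0.1, -2.0]
gripper_width: 0.0255
```

```bash
python3 - <<'E'
from g import *
pi=np.pi
plan([((.5128,-.2445,.15),(pi,0,1.578))],.01)
E
```

```text
13
[[0.0003,0.0026,-0.003,0.05,-0.02,-6.6,0.01],[0.0,0.0026,-0.003,0.05,-0.02,-6.6,0.01],[-0.0003,0.0026,-0.003,0.05,-0.02,-6.6,0.01],[-0.0006,0.0026,-0.003,0.05,-0.02,-6.6,0.01],[-0.0009,0.0025,-0.003,0.05,-0.02,-6.6,0.01],[-0.0011,0.0024,-0.003,0.05,-0.02,-6.6,0.01],[-0.0014,0.0022,-0.003,0.05,-0.02,-6.6,0.01],[-0.0017,0.002,-0.003,0.05,-0.02,-6.6,0.01],[-0.0019,0.0018,-0.003,0.05,-0.02,-6.6,0.01],[-0.0021,0.0016,-0.003,0.05,-0.02,-6.6,0.01]]
[[-0.0023,0.0014,-0.003,0.05,-0.02,-6.6,0.01],[-0.0024,0.0011,-0.003,0.05,-0.02,-6.6,0.01],[-0.0025,0.0008,-0.003,0.05,-0.02,-6.6,0.01]]
```

Request:
play_rows:
  steps:
    - [[0, 0.0026, -0.003, 0, 0, -6.6, 0.01], [0, 0.0026, -0.003, 0, 0, -6.6, 0.01], [-0.0003, 0.0026, -0.003, 0, 0, -6.6, 0.01], [-0.0006, 0.0026, -0.003, 0, 0, -6.6, 0.01], [-0.0009, 0.0025, -0.003, 0, 0, -6.6, 0.01], [-0.0011, 0.0024, -0.003, 0, 0, -6.6, 0.01], [-0.0014, 0.0022, -0.003, 0, 0, -6.6, 0.01], [-0.0017, 0.002, -0.003, 0, 0, -6.6, 0.01], [-0.0019, 0.0018, -0.003, 0, 0, -6.6, 0.01], [-0.0021, 0.0016, -0.003, 0, 0, -6.6, 0.01]]

```text
time: 4.63
tool_pos: [0.5068, -0.2352, 0.1348]
orientation: [-3.141, 0.0, 1.238]
ft_force: [0.5, 0.4, -2.3]
gripper_width: 0.0256
```

Request:
play_rows:
  steps:
    - [[-0.0023, 0.0014, -0.003, 0, 0, -6.6, 0.01], [-0.0024, 0.0011, -0.003, 0, 0, -6.6, 0.01], [-0.0025, 0.0008, -0.003, 0, 0, -6.6, 0.01], [0, 0, 0, 0, 0, 0, 0.01], [0, 0, 0, 0, 0, 0, 0.01], [0, 0, 0, 0, 0, 0, 0.01]]

```text
time: 5.13
tool_pos: [0.5085, -0.2427, 0.1436]
orientation: [-3.141, -0.0, 1.575]
ft_force: [0.3, 0.5, -1.6]
gripper_width: 0.0258
```

```bash
python3 - <<'E'
from m import *
from g import *
pi=np.pi
plan([((.5128,-.2445,.057),(pi,0,1.578))],.01)
p=robot.get_image("top");q=robot.get_image("side")
s=robot.get_state();print(s["tool_pos"],s["orientation"],s["time"])
a=p["image"][130:290,210:370,::-1];b=q["image"][150:310,200:360,::-1]
cv2.imwrite("pics/st.png",cv2.resize(np.hstack([a,b]),None,fx=2.5,fy=2.5,interpolation=cv2.INTER_CUBIC))
for n,c in(("top",p),("side",q)):
    P=cloud(c);m=P[(P[...,2]>.135)&(P[...,2]<.2)&(P[...,1]>-.185)&(P[...,1]<-.06)&(P[...,0]>.45)&(P[...,0]<.62)]
    for a in np.arange(-.185,-.06,.01):
        k=m[(m[:,1]>=a)&(m[:,1]<a+.01)]
        if len(k): print(n,round(a+.005,3),len(k),np.median(k,0).round(4),k[:,0].min().round(4),k[:,0].max().round(4))
E
```

```text
3
[[-0.0006,0.0015,0.0289,-0.01,-0.01,-0.06,0.01],[-0.0006,0.0014,0.0289,-0.01,-0.01,-0.06,0.01],[-0.0006,0.0014,0.0289,-0.01,-0.01,-0.06,0.01]]
[ 0.5086644  -0.24259201  0.14373727] [-3.14095579e+00 -8.46513940e-05  1.57639010e+00] 5.2333
top -0.18 6 [ 0.5076 -0.1796  0.16  ] 0.5058 0.5097
top -0.17 8 [ 0.5084 -0.1692  0.1575] 0.5061 0.5104
top -0.16 6 [ 0.5078 -0.1588  0.1597] 0.5065 0.5096
top -0.15 6 [ 0.508  -0.15    0.1604] 0.5064 0.5104
top -0.14 7 [ 0.507  -0.1407  0.1587] 0.5066 0.51
top -0.13 7 [ 0.5089 -0.1291  0.1598] 0.5068 0.5104
top -0.12 9 [ 0.5074 -0.1203  0.1577] 0.5053 0.5099
top -0.11 12 [ 0.5066 -0.1098  0.1586] 0.5041 0.5114
top -0.1 9 [ 0.5075 -0.0992  0.1583] 0.5041 0.5106
top -0.09 9 [ 0.5071 -0.0903  0.1599] 0.5038 0.5105
top -0.08 35 [ 0.5199 -0.0789  0.1588] 0.5045 0.5356
side -0.18 3 [ 0.5083 -0.1832  0.1575] 0.508 0.5106
side -0.17 3 [ 0.5058 -0.1727  0.1531] 0.5032 0.5111
side -0.16 3 [ 0.5067 -0.1559  0.1562] 0.504 0.5093
side -0.15 6 [ 0.5071 -0.1493  0.1559] 0.5041 0.51
```

View pics/st.png

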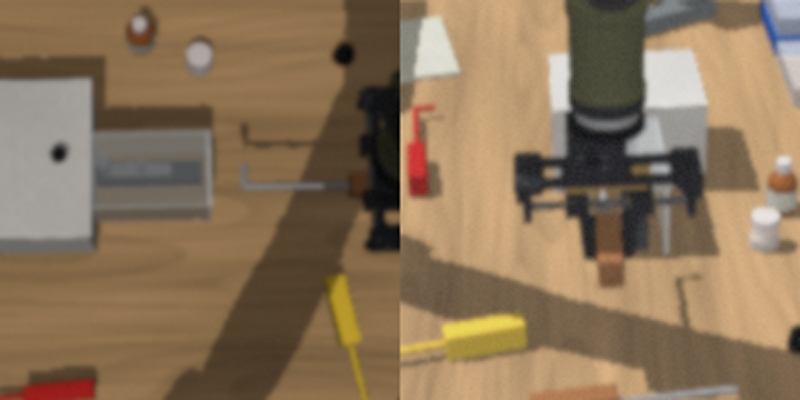

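The crop shows the rod held level, with the hook at (245,185), just outside the guard mouth at (212,170), and the leg pointing up-image (+x). The numbers agree with the model. Next I lower it and enter the guard.

Request:
play_rows:
  steps:
    - [[0, 0.0015, 0.03, 0, 0, 0, 0.01], [0, 0.0015, 0.03, 0, 0, 0, 0.01], [0, 0.0015, 0.027, 0, 0, 0, 0.01], [0, 0, 0, 0, 0, 0, 0.01], [0, 0, 0, 0, 0, 0, 0.01], [0, 0, 0, 0, 0, 0, 0.01]]

```text
time: 5.73
tool_pos: [0.5142, -0.2428, 0.0581]
orientation: [3.14, 0.0, 1.578]
ft_force: [0.2, 0.2, -0.9]
gripper_width: 0.0258
```

Request:
play_rows:
  steps:
    - [[0.015, 0, 0, 0, 0, 0, 0.01], [0.015, 0, 0, 0, 0, 0, 0.01], [0.015, 0, 0, 0, 0, 0, 0.01], [0.015, 0, 0, 0, 0, 0, 0.01], [0.015, 0, 0, 0, 0, 0, 0.01], [0.015, 0, 0, 0, 0, 0, 0.01], [0.015, 0, 0, 0, 0, 0, 0.01], [0.015, 0, 0, 0, 0, 0, 0.01], [0.015, 0, 0, 0, 0, 0, 0.01], [0.014, 0, 0, 0, 0, 0, 0.01]]

```text
time: 6.57
tool_pos: [0.514, -0.093, 0.0592]
orientation: [3.137, 0.0, 1.577]
ft_force: [0.6, 0.3, -1.7]
gripper_width: 0.0256
```

Request:
play_rows:
  steps:
    - [[0, 0, 0, 0, 0, 0, 0.01], [0, 0, 0, 0, 0, 0, 0.01]]

```text
time: 6.73
tool_pos: [0.5136, -0.0936, 0.0586]
orientation: [3.139, 0.0, 1.579]
ft_force: [0.3, -0.2, -2.4]
gripper_width: 0.0258
```

```bash
python3 - <<'E'
from h import *
p=robot.get_image("top");q=robot.get_image("side")
a=p["image"][130:250,230:370,::-1];b=q["image"][150:270,220:360,::-1]
cv2.imwrite("pics/in.png",cv2.resize(np.hstack([a,b]),None,fx=2.85,fy=2.85,interpolation=cv2.INTER_CUBIC))
E
```

```text
(no output)
```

View pics/in.png

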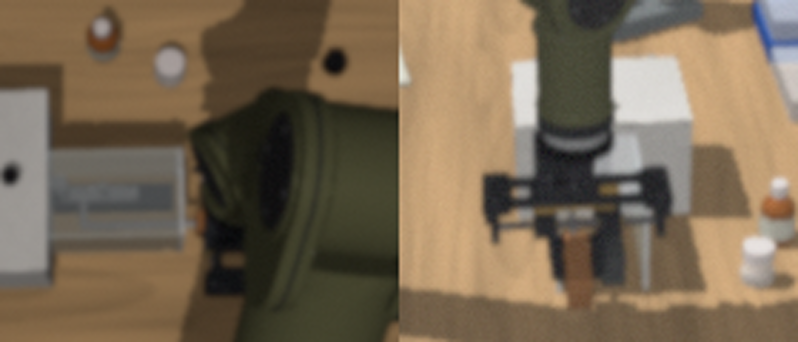

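The hook is in the guard, leg visible at (85,205) beside the bar and about 35 mm from the box front, with no contact force. Next I shift sideways behind the pin.

Request:
play_rows:
  steps:
    - [[0, 0.006, 0, 0, 0, 0, 0.01], [0, 0.006, 0, 0, 0, 0, 0.01], [0, 0.006, 0, 0, 0, 0, 0.01], [0, 0.006, 0, 0, 0, 0, 0.01], [0, 0.002, 0, 0, 0, 0, 0.01], [0, 0, 0, 0, 0, 0, 0.01], [0, 0, 0, 0, 0, 0, 0.01]]

```text
time: 7.42
tool_pos: [0.5383, -0.0938, 0.0569]
orientation: [-3.141, -0.0, 1.578]
ft_force: [0.6, -0.3, -1.8]
gripper_width: 0.026
```

Request:
play_rows:
  steps:
    - [[-0.005, 0, 0, 0, 0, 0, 0.01], [-0.005, 0, 0, 0, 0, 0, 0.01], [-0.005, 0, 0, 0, 0, 0, 0.01], [-0.005, 0, 0, 0, 0, 0, 0.01], [-0.005, 0, 0, 0, 0, 0, 0.01], [-0.005, 0, 0, 0, 0, 0, 0.01]]

```text
time: 7.92
tool_pos: [0.5385, -0.1236, 0.057]
orientation: [3.142, -0.001, 1.578]
ft_force: [-1.1, 2.4, -2.0]
gripper_width: 0.0258
```

Request:
play_rows:
  steps:
    - [[-0.005, 0, 0, 0, 0, 0, 0.01], [-0.005, 0, 0, 0, 0, 0, 0.01], [-0.003, 0, 0, 0, 0, 0, 0.01], [0, 0, 0, 0, 0, 0, 0.01]]

```text
time: 8.25
tool_pos: [0.5384, -0.1384, 0.057]
orientation: [-3.141, 0.001, 1.576]
ft_force: [0.5, 0.5, -2.6]
gripper_width: 0.0252
```

Request:
play_rows:
  steps:
    - [[-0.002, 0, 0, 0, 0, 0, 0.01], [-0.002, 0, 0, 0, 0, 0, 0.01]]

```text
time: 8.42
tool_pos: [0.5389, -0.1405, 0.0571]
orientation: [3.141, -0.0, 1.578]
ft_force: [0.1, 2.3, -2.3]
gripper_width: 0.0259
```

Request:
play_rows:
  steps:
    - [[-0.002, 0, 0, 0, 0, 0, 0.01], [-0.002, 0, 0, 0, 0, 0, 0.01]]

```text
time: 8.58
tool_pos: [0.5394, -0.1415, 0.057]
orientation: [3.14, -0.004, 1.58]
ft_force: [0.7, 8.7, -2.5]
gripper_width: 0.0258
```

```bash
python3 - <<'E'
from h import *
p=robot.get_image("top");q=robot.get_image("side")
s=robot.get_state();print(s["ft_force"],s["tool_pos"])
a=p["image"][130:250,180:320,::-1];b=q["image"][130:250,220:360,::-1]
cv2.imwrite("pics/pull.png",cv2.resize(np.hstack([a,b]),None,fx=2.85,fy=2.85,interpolation=cv2.INTER_CUBIC))
E
```

```text
[ 0.15421145  7.35475372 -2.38260926] [ 0.53937072 -0.14136906  0.05696625]
```

View pics/pull.png

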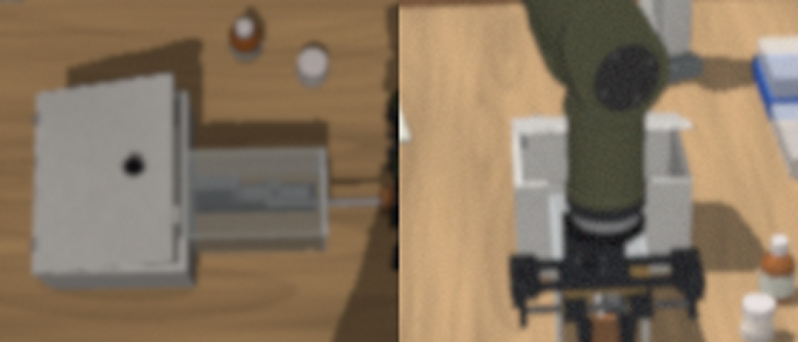

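The lid is ajar: in the top view it is shifted and the box interior shows. The force has risen to 8 N and the hook reads chest x ≈ −87, so the pin is at its −96 stop. One more small tug, then I back the hook off the pin.

Request:
play_rows:
  steps:
    - [[-0.003, 0, 0, 0, 0, 0, 0.01], [0, 0, 0, 0, 0, 0, 0.01]]

```text
time: 8.85
tool_pos: [0.54, -0.1416, 0.057]
orientation: [3.139, -0.008, 1.583]
ft_force: [1.2, 12.2, -3.1]
gripper_width: 0.026
```

Request:
play_rows:
  steps:
    - [[0.009, 0, 0, 0, 0, 0, 0.01], [0.003, 0, 0, 0, 0, 0, 0.01], [0, 0, 0, 0, 0, 0, 0.01]]

```text
time: 9.1
tool_pos: [0.5387, -0.1356, 0.0571]
orientation: [-3.141, 0.001, 1.579]
ft_force: [-0.3, -0.0, -2.2]
gripper_width: 0.0254
```

Request:
play_rows:
  steps:
    - [[0.002, -0.006, 0, 0, 0, 0, 0.01], [0, -0.007, 0, 0, 0, 0, 0.01], [0, -0.007, 0, 0, 0, 0, 0.01], [0, -0.005, 0, 0, 0, 0, 0.01], [0, 0, 0, 0, 0, 0, 0.01], [0, 0, 0, 0, 0, 0, 0.01]]

```text
time: 9.6
tool_pos: [0.5132, -0.1343, 0.0571]
orientation: [-3.141, 0.0, 1.577]
ft_force: [-0.2, -0.5, -1.6]
gripper_width: 0.026
```

Request:
play_rows:
  steps:
    - [[-0.01, 0, 0, 0, 0, 0, 0.01], [-0.015, 0, 0, 0, 0, 0, 0.01], [-0.015, 0, 0, 0, 0, 0, 0.01], [-0.015, 0, 0, 0, 0, 0, 0.01], [-0.02, 0, 0, 0, 0, 0, 0.01], [-0.02, 0, 0, 0, 0, 0, 0.01], [-0.02, 0, 0, 0, 0, 0, 0.01], [0, 0, 0, 0, 0, 0, 0.01], [0, 0, 0, 0, 0, 0, 0.01]]

```text
time: 10.35
tool_pos: [0.5141, -0.2514, 0.0569]
orientation: [3.141, 0.001, 1.574]
ft_force: [0.1, 0.0, -1.8]
gripper_width: 0.0261
```

Request:
play_rows:
  steps:
    - [[0, -0.0075, -0.026, 0, 0, 0, 0.01], [0, -0.0075, -0.026, 0, 0, 0, 0.01], [0, -0.0075, -0.026, 0, 0, 0, 0.01], [0.02, 0, 0, 0, 0, 0, 0.01], [0.03, 0, 0, 0, 0, 0, 0.01], [0.03, 0, 0, 0, 0, 0, 0.01], [0.03, 0, 0, 0, 0, 0, 0.01], [0.03, 0, 0, 0, 0, 0, 0.01], [0, 0, 0, 0, 0, 0, 0.01], [0, 0, 0, 0, 0, 0, 0.01]]

```text
time: 11.18
tool_pos: [0.4913, -0.1057, 0.1353]
orientation: [3.141, -0.001, 1.584]
ft_force: [-0.1, -1.1, -1.2]
gripper_width: 0.0259
```

```bash
python3 - <<'E'
from m import *
q=robot.get_image("side");p=robot.get_image("top")
s=robot.get_state();print(s["ft_force"],s["tool_pos"],s["orientation"])
for n,c in(("top",p),("side",q)):
    P=cloud(c)
    m=P[(P[...,2]>.165)&(P[...,2]<.21)&(P[...,1]>.09)&(P[...,1]<.15)&(P[...,0]>.56)&(P[...,0]<.67)]
    if len(m): print(n,"lid edge",np.percentile(m,[1,10,50],axis=0).round(3).tolist(),len(m), m[m[:,1]<.125].mean(0))
    m=P[(P[...,2]>.13)&(P[...,2]<.17)&(P[...,1]>-.09)&(P[...,1]<.06)&(P[...,0]>.44)&(P[...,0]<.55)]
    if len(m): print(n,"shaft",np.median(m,0).round(3),m.min(0),m.max(0),len(m), m[m[:,1]>.02].mean(0),m[m[:,1]<-.03].mean(0))
E
```

```text
[ 0.38556892 -0.63321078 -1.385389  ] [ 0.49090207 -0.10928015  0.13504351] [-3.14135648e+00  6.18862182e-04  1.57808578e+00]
top lid edge [[0.561, 0.119, 0.171], [0.568, 0.121, 0.174], [0.606, 0.134, 0.18]] 308 [0.60469903 0.12113403 0.18285141]
top shaft [ 0.491 -0.007  0.151] [ 0.47794235 -0.0807235   0.13395042] [0.51859135 0.05912202 0.16747643] 180 [0.49627411 0.04607321 0.14980482] [ 0.49022814 -0.06378453  0.15555973]
side lid edge [[0.561, 0.113, 0.171], [0.567, 0.115, 0.173], [0.61, 0.121, 0.179]] 72 [0.60968378 0.11856207 0.17985197]
side shaft [ 0.489 -0.073  0.16 ] [ 0.47907902 -0.08950418  0.1409627 ] [0.50249072 0.00927539 0.16669117] 47 [nan nan nan] [ 0.48961223 -0.07074542  0.15852387]<stdin>:9: RuntimeWarning: Mean of empty slice.
  ret = um.true_divide(
```

Request:
play_rows:
  steps:
    - [[0.022, 0, 0, 0, 0, 0, 0.01], [0.03, 0, 0, 0, 0, 0, 0.01], [0.03, 0, 0, 0, 0, 0, 0.01], [0.015, 0, 0, 0, 0, 0, 0.01], [0, 0, 0, 0, 0, 0, 0.01], [0, 0, 0, 0, 0, 0, 0.01]]

```text
time: 11.78
tool_pos: [0.4904, -0.0128, 0.135]
orientation: [-3.141, 0.001, 1.578]
ft_force: [-0.0, -0.4, -2.0]
gripper_width: 0.0258
```

```bash
python3 - <<'E'
from h import *
s=robot.get_state();t=s["tool_pos"];print(t,s["ft_force"])
p=np.array([t[1]+.0545,t[2]+.012]);o=[]
for th in np.arange(.36,1.8,.09):
    r=.125;q=np.array([.16-r*np.cos(th)-.004*np.sin(th),.12+r*np.sin(th)-.004*np.cos(th)])
    o.append([round(th,2),round(q[0]-p[0],4),round(-(q[1]-p[1]),4)]);p=q
print(o)
E
```

```text
[ 0.49042371 -0.01277581  0.13496096] [-0.04068391 -0.44092694 -2.00079811]
[[np.float64(0.36), np.float64(-0.0001), np.float64(-0.0133)], [np.float64(0.45), np.float64(0.0041), np.float64(-0.0105)], [np.float64(0.54), np.float64(0.005), np.float64(-0.0101)], [np.float64(0.63), np.float64(0.0059), np.float64(-0.0096)], [np.float64(0.72), np.float64(0.0067), np.float64(-0.009)], [np.float64(0.81), np.float64(0.0075), np.float64(-0.0084)], [np.float64(0.9), np.float64(0.0082), np.float64(-0.0077)], [np.float64(0.99), np.float64(0.0089), np.float64(-0.0069)], [np.float64(1.08), np.float64(0.0095), np.float64(-0.0061)], [np.float64(1.17), np.float64(0.01), np.float64(-0.0052)], [np.float64(1.26), np.float64(0.0104), np.float64(-0.0043)], [np.float64(1.35), np.float64(0.0108), np.float64(-0.0033)], [np.float64(1.44), np.float64(0.011), np.float64(-0.0023)], [np.float64(1.53), np.float64(0.0112), np.float64(-0.0013)], [np.float64(1.62), np.float64(0.0112), np.float64(-0.0003)], [np.float64(1.71), np.float64(0.0112), np.float64(0.0007)]]
```

Request:
play_rows:
  steps:
    - [[0, 0, -0.0133, 0, 0, 0, 0.01], [0.004, 0, -0.0105, 0, 0, 0, 0.01], [0.005, 0, -0.01, 0, 0, 0, 0.01], [0.006, 0, -0.0096, 0, 0, 0, 0.01], [0.0067, 0, -0.009, 0, 0, 0, 0.01], [0.0075, 0, -0.0084, 0, 0, 0, 0.01], [0.0082, 0, -0.0077, 0, 0, 0, 0.01]]

```text
time: 12.37
tool_pos: [0.4901, 0.025, 0.2043]
orientation: [3.141, 0.001, 1.576]
ft_force: [-0.5, -0.7, -2.0]
gripper_width: 0.0256
```

```bash
python3 - <<'E'
from m import *
q=robot.get_image("side");p=robot.get_image("top")
s=robot.get_state();print(s["ft_force"],s["tool_pos"],s["moment"])
a=p["image"][130:250,180:320,::-1];b=q["image"][110:230,220:360,::-1]
cv2.imwrite("pics/lid.png",cv2.resize(np.hstack([a,b]),None,fx=2.85,fy=2.85,interpolation=cv2.INTER_CUBIC))
for n,c in(("top",p),("side",q)):
    P=cloud(c)
    m=P[(P[...,2]>.14)&(P[...,2]<.35)&(P[...,1]>.05)&(P[...,1]<.28)&(P[...,0]>.6)&(P[...,0]<.65)]
    if len(m): print(n,np.percentile(m,[1,50,99],axis=0).round(3).tolist(),np.degrees(np.arctan2(*-np.polyfit(m[:,1],m[:,2],1)[:1],1)))
E
```

```text
[-0.39804075 -1.16706324 -2.35993758] [0.49108166 0.02753569 0.20488825] [-0.19858268 -0.14358196 -0.05176713]
top [[0.601, 0.175, 0.142], [0.624, 0.214, 0.204], [0.649, 0.261, 0.255]] 52.63995062139954
side [[0.601, 0.166, 0.141], [0.626, 0.204, 0.199], [0.649, 0.251, 0.247]] 51.35152855376753
```

View pics/lid.png

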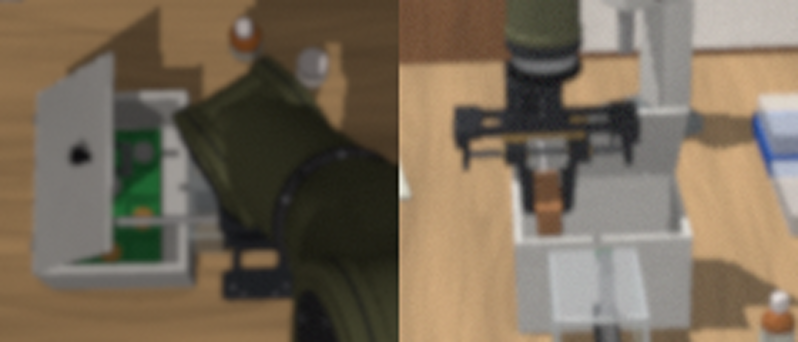

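The lid is at about 52° and riding on the hook. Next I continue the arc.

Request:
play_rows:
  steps:
    - [[0.0089, 0, -0.0069, 0, 0, 0, 0.01], [0.0095, 0, -0.0061, 0, 0, 0, 0.01], [0.01, 0, -0.0052, 0, 0, 0, 0.01], [0.0104, 0, -0.0043, 0, 0, 0, 0.01], [0.0108, 0, -0.0033, 0, 0, 0, 0.01], [0.011, 0, -0.0023, 0, 0, 0, 0.01], [0.0112, 0, -0.0013, 0, 0, 0, 0.01], [0.0112, 0, 0, 0, 0, 0, 0.01], [0.0112, 0, 0, 0, 0, 0, 0.01], [0.01, 0, 0, 0, 0, 0, 0.01]]

```text
time: 13.3
tool_pos: [0.4892, 0.1312, 0.2328]
orientation: [-3.142, -0.0, 1.578]
ft_force: [-0.2, -0.1, -1.6]
gripper_width: 0.0259
```

Request:
play_rows:
  steps:
    - [[0.008, 0, 0, 0, 0, 0, 0.01], [0.004, 0, 0, 0, 0, 0, 0.01], [0, 0, 0, 0, 0, 0, 0.01], [0, 0, 0, 0, 0, 0, 0.01], [0, 0, 0, 0, 0, 0, 0.01]]

```text
time: 13.72
tool_pos: [0.4892, 0.1407, 0.2328]
orientation: [-3.141, 0.001, 1.577]
ft_force: [-0.0, -0.7, -1.0]
gripper_width: 0.0256
```

```bash
cat > lid.py <<'E'
from m import *
q=robot.get_image("side");p=robot.get_image("top")
s=robot.get_state();print(s["time"],s["ft_force"],s["tool_pos"])
for n,c in(("top",p),("side",q)):
    P=cloud(c)
    m=P[(P[...,2]>.15)&(P[...,2]<.35)&(P[...,1]>.1)&(P[...,1]<.4)&(P[...,0]>.6)&(P[...,0]<.65)]
    if len(m): print(n,len(m),np.percentile(m,[1,50,99],axis=0).round(3).tolist(),"tilt from vertical deg",np.degrees(np.arctan(np.polyfit(m[:,2],m[:,1],1)[0])))
E
python3 lid.py
```

```text
13.8167 [ 0.22332502 -0.75745022 -1.10739455] [0.48928837 0.14068307 0.23283243]
top 397 [[0.601, 0.282, 0.155], [0.627, 0.307, 0.228], [0.649, 0.327, 0.276]] tilt from vertical deg 19.1247513920926
side 540 [[0.601, 0.274, 0.151], [0.624, 0.301, 0.212], [0.648, 0.326, 0.27]] tilt from vertical deg 19.013114026581537
```

The lid reads about 1.90 rad in both cameras, on its stop with no contact force. Next I retreat and lay the rod down at its original spot, about 150 mm clear of the guard.

Request:
play_rows:
  steps:
    - [[-0.02, 0, 0, 0, 0, 0, 0.01], [-0.04, 0, 0, 0, 0, 0, 0.01], [-0.04, 0, 0, 0, 0, 0, 0.01], [-0.04, 0, 0, 0, 0, 0, 0.01], [-0.04, 0, 0, 0, 0, 0, 0.01], [-0.04, 0, 0, 0, 0, 0, 0.01], [-0.04, 0, 0, 0, 0, 0, 0.01], [-0.04, 0, 0, 0, 0, 0, 0.01], [-0.04, 0, 0, 0, 0, 0, 0.01], [0, 0, 0, 0, 0, 0, 0.01]]

```text
time: 14.65
tool_pos: [0.4895, -0.2101, 0.2322]
orientation: [-3.14, 0.007, 1.562]
ft_force: [-0.3, -0.5, -1.2]
gripper_width: 0.0255
```

```bash
python3 - <<'E'
from g import *
plan([((.503,-.215,.12),(np.pi,0,.08))],.01)
E
```

```text
13
[[-0.0003,0.0011,0.0086,0.02,0.03,6.53,0.01],[-0.0002,0.0011,0.0086,0.02,0.03,6.53,0.01],[-0.0001,0.0011,0.0086,0.02,0.03,6.53,0.01],[0.0001,0.0011,0.0086,0.02,0.03,6.53,0.01],[0.0002,0.0011,0.0086,0.02,0.03,6.53,0.01],[0.0003,0.0011,0.0086,0.02,0.03,6.53,0.01],[0.0004,0.001,0.0086,0.02,0.03,6.53,0.01],[0.0005,0.001,0.0086,0.02,0.03,6.53,0.01],[0.0006,0.0009,0.0086,0.02,0.03,6.53,0.01],[0.0007,0.0008,0.0086,0.02,0.03,6.53,0.01]]
[[0.0008,0.0008,0.0086,0.02,0.03,6.53,0.01],[0.0009,0.0007,0.0086,0.02,0.03,6.53,0.01],[0.001,0.0006,0.0086,0.02,0.03,6.53,0.01]]
```

Request:
play_rows:
  steps:
    - [[0, 0.001, 0.005, 0, 0, 6.6, 0.01], [0, 0.001, 0.005, 0, 0, 6.6, 0.01], [0, 0.001, 0.0086, 0, 0, 6.6, 0.01], [0, 0.001, 0.0086, 0, 0, 6.6, 0.01], [0, 0.001, 0.0086, 0, 0, 6.6, 0.01], [0, 0.001, 0.0086, 0, 0, 6.6, 0.01], [0, 0.001, 0.0086, 0, 0, 6.6, 0.01], [0, 0.001, 0.0086, 0, 0, 6.6, 0.01], [0.0006, 0.001, 0.0086, 0, 0, 6.6, 0.01], [0.0007, 0.001, 0.0086, 0, 0, 6.6, 0.01]]

```text
time: 15.48
tool_pos: [0.5008, -0.2026, 0.1538]
orientation: [3.141, 0.0, 0.419]
ft_force: [-0.0, -0.2, -0.7]
gripper_width: 0.0258
```

Request:
play_rows:
  steps:
    - [[0.001, 0.001, 0.0086, 0, 0, 6.6, 0.01], [0.001, 0.001, 0.0086, 0, 0, 6.6, 0.01], [0.001, 0.001, 0.0086, 0, 0, 6.0, 0.01], [0, 0, 0, 0, 0, 0, 0.01], [0, 0, 0, 0, 0, 0, 0.01], [0, 0, 0, 0, 0, 0, 0.01]]

```text
time: 15.98
tool_pos: [0.5048, -0.2044, 0.1287]
orientation: [3.141, -0.0, 0.093]
ft_force: [0.2, 0.0, -0.5]
gripper_width: 0.0257
```

Request:
play_rows:
  steps:
    - [[0, 0.005, 0.03, 0, 0, 0, 0.01], [0, 0, 0.035, 0, 0, 0, 0.01], [0, 0, 0.03, 0, 0, 0, 0.01], [0, 0, 0.015, 0, 0, 0, 0.01], [0, 0, 0.007, 0, 0, 0, 0.01], [0, 0, 0.003, 0, 0, 0, 0.01], [0, 0, 0, 0, 0, 0, 0.01]]

```text
time: 16.57
tool_pos: [0.5056, -0.2095, 0.0087]
orientation: [3.141, -0.001, 0.091]
ft_force: [-0.7, 0.5, -0.9]
gripper_width: 0.0259
```

Request:
play_rows:
  steps:
    - [[0, 0, 0.002, 0, 0, 0, 0.01], [0, 0, 0.0015, 0, 0, 0, 0.01], [0, 0, 0, 0, 0, 0, 0.01], [0, 0, 0, 0, 0, 0, 0.01]]

```text
time: 16.9
tool_pos: [0.5061, -0.2097, 0.0058]
orientation: [3.14, -0.002, 0.091]
ft_force: [0.3, -1.1, 3.2]
gripper_width: 0.0256
```

Contact with the bench. Release and rise.

Request:
play_rows:
  steps:
    - [[0, 0, 0, 0, 0, 0, 0.04], [0, 0, 0, 0, 0, 0, 0.06], [0, 0, 0, 0, 0, 0, 0.06], [0, 0, 0, 0, 0, 0, 0.06], [0, 0, 0, 0, 0, 0, 0.06], [0, 0, -0.01, 0, 0, 0, 0.06], [0, 0, -0.03, 0, 0, 0, 0.06], [0, 0, -0.04, 0, 0, 0, 0.06], [0, 0, -0.04, 0, 0, 0, 0.06], [0, 0, -0.04, 0, 0, 0, 0.06]]

```text
time: 17.73
tool_pos: [0.5045, -0.2091, 0.167]
orientation: [-3.141, 0.001, 0.091]
ft_force: [0.8, 0.4, 0.7]
gripper_width: 0.0605
```

Request:
play_rows:
  steps:
    - [[-0.03, 0.025, -0.01, 0, 0, 0, 0.06], [-0.03, 0.025, -0.01, 0, 0, 0, 0.06], [-0.03, 0.025, 0, 0, 0, 0, 0.06], [-0.03, 0.025, 0, 0, 0, 0, 0.06], [-0.03, 0.025, 0, 0, 0, 0, 0.06], [-0.03, 0.025, 0, 0, 0, 0, 0.06], [0, 0.03, 0, 0, 0, 0, 0.06], [0, 0.03, 0, 0, 0, 0, 0.06], [0, 0, 0, 0, 0, 0, 0.06], [0, 0, 0, 0, 0, 0, 0.06]]

```text
time: 18.57
tool_pos: [0.3441, -0.4363, 0.1853]
orientation: [3.14, -0.0, 0.088]
ft_force: [0.1, 0.8, -0.8]
gripper_width: 0.0601
```

```bash
python3 lid.py; python3 - <<'E'
from m import *
p=robot.get_image("top");q=robot.get_image("side")
a=p["image"][130:310,160:400,::-1];b=q["image"][110:345,190:370,::-1]
b=cv2.resize(b,(138*1,180))
cv2.imwrite("pics/end.png",cv2.resize(np.hstack([a,b]),None,fx=2.1,fy=2.1,interpolation=cv2.INTER_CUBIC))
for n,c in(("top",p),("side",q)):
    P=cloud(c)
    m=P[(P[...,2]>.01)&(P[...,2]<.06)&(abs(P[...,1]+.208)<.05)&(P[...,0]>.43)&(P[...,0]<.7)]
    print(n,m.min(0),m.max(0),len(m))
    for lo,hi in((.46,.53),(.56,.64)):
        k=m[(m[:,0]>lo)&(m[:,0]<hi)]; print(lo,np.median(k,0) if len(k) else 0)
E
```

```text
18.6667 [-0.21346386  0.37931381  0.06790118] [ 0.34481712 -0.43342705  0.18499247]
top 450 [[0.601, 0.281, 0.152], [0.625, 0.305, 0.221], [0.649, 0.327, 0.276]] tilt from vertical deg 19.148704208753845
side 542 [[0.6, 0.277, 0.151], [0.624, 0.301, 0.213], [0.649, 0.326, 0.271]] tilt from vertical deg 18.671659395245893
top [ 0.45366229 -0.24677028  0.01001562] [ 0.6731503  -0.19085726  0.04057126] 357
0.46 [ 0.49504627 -0.20727633  0.03407013]
0.56 [ 0.6010644  -0.19943249  0.02084691]
side [ 0.45205728 -0.23149881  0.01017697] [ 0.67205723 -0.19216434  0.03791472] 526
0.46 [ 0.49361207 -0.22222324  0.02931262]
0.56 [ 0.59978987 -0.2045845   0.01765217]
```

View pics/end.png

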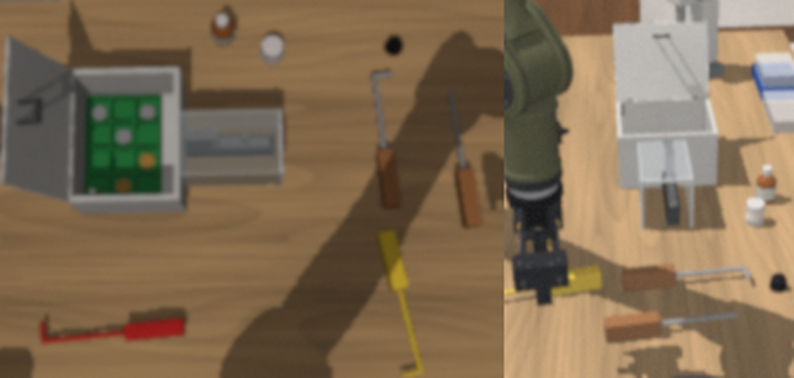

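The last picture shows the lid open at (40,110), the bolt drawn in the guard, the rod flat at (385,140), and the other things where they stood.

```bash
python3 -c "
from cell import robot
print(robot.job_done())"
```

```text
the job is handed in; nothing more can be done
None
```

The job is done and handed in at about 19 s, well inside the 61 s limit. No verdict was reported.

- **Bolt:** I picked up the brown-handled hooked rod, passed the hook through the guard mouth beside the pin, and drew the bolt until it stopped moving. The force rose to 12 N with the hook about 87 mm in front of the box, which puts the pin at its −96 mm stop. The lid popped ajar, and the gripper never went into the guard.
- **Lid:** I pushed it over with the hook. After I let go, both cameras put it about 19° past vertical (roughly 1.9 rad, on its stop).
- **Rod:** It lies flat close to where it started, about 0.15 m clear of the guard. The other objects in the last picture looked undisturbed, and the gripper was clear of everything.

The two cameras disagreed by about 5 mm along world y. I used values in between, and the hook's position relative to the chest agreed with that. The pin itself was too small to see, so the evidence that the bolt is fully drawn is the force stop and the hook position.

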